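# Clear the tin and start the site power unit

## Task

Slide the flat tin off the control keys, leaving it standing upright on top of the yellow power unit with all four keys uncovered, and do not shift the two little bottles or the bucket. Then start the unit: press right down, one at a time and letting each come back up before the next, the white key, then the blue key, and last the green key, which you hold down for about two seconds before letting go. Never press the red stop key.

Things in the scene. Friction and masses are not known exactly. Their poses are not given: they have to be found in the camera images.
- unit: Fixed yellow power unit, a box 260 (x) x 400 (y) x 160 mm high; origin at the centre of its underside; its x axis points away from the robot at yaw 0, y along its length. Its top is a flat grey deck, 160 mm above the origin, with a black rubber lip 6 mm wide and 6 mm high round the edge. The tin fits on the deck beyond the key well, between the two bottles; the strip near the robot is too narrow.
- key_well (a point): Centre, at deck level, of the key well: a rectangular recess in the deck 48 mm (unit's x) x 190 mm (unit's y), 25 mm deep, centred 30 mm nearer the robot (-x) than the unit's centre; axes as the unit. Four keys stand in it in a row along y, at -69, -23, +23 and +69 mm; which colour stands where changes. It is narrow enough for the tin to slide across without dropping in.
- tin: Loose flat round tin, 100 mm in diameter and 34 mm high, about 0.3 kg, brass lid with a green and paper label; too wide to grasp. Origin at the centre of its underside, z up. It starts standing on the deck across the key well, over one or more keys.
- key_white_top (a point): Centre of the top face of the white key (26 mm diameter, in a black collar of 42 mm); z up. Released it lies 3 mm below the deck, 157 mm above the unit's underside; it moves down with the key.
- key_blue_top (a point): Centre of the top face of the blue key (26 mm diameter, in a black collar of 42 mm); z up. Released it lies 3 mm below the deck, 157 mm above the unit's underside; it moves down with the key.
- key_green_top (a point): Centre of the top face of the green key (26 mm diameter, in a black collar of 42 mm); z up. Released it lies 3 mm below the deck, 157 mm above the unit's underside; it moves down with the key.
- key_red_top (a point): Centre of the top face of the red key (26 mm diameter, in a black collar of 42 mm); z up. Released it lies 3 mm below the deck, 157 mm above the unit's underside; it moves down with the key.
- key_white (a joint): Travel of the white key: 0 released, 0.006 m fully down (counts as pressed beyond 0.0045). Spring: starts to move at 1.5 N, fully down at 5 N; springs back when let go.
- key_blue (a joint): Travel of the blue key: 0 released, 0.006 m fully down (counts as pressed beyond 0.0045). Spring: starts to move at 1.5 N, fully down at 5 N; springs back when let go.
- key_green (a joint): Travel of the green key: 0 released, 0.006 m fully down (counts as pressed beyond 0.0045). Spring: starts to move at 1.5 N, fully down at 5 N; springs back when let go.
- key_red (a joint): Travel of the red key: 0 released, 0.006 m fully down (counts as pressed beyond 0.0045). Spring: starts to move at 1.5 N, fully down at 5 N; springs back when let go. This is the stop key: leave it alone.
- amber_bottle: Loose small amber glass jar with a black cap, 40 mm in diameter, 58 mm high, standing on the deck near one far corner of the unit (about x = +50, y = + or -155 mm of the unit); origin at the centre of its underside. Leave alone.
- blue_bottle: Loose small square blue bottle with a black cap, 36 x 36 mm, 57 mm high, standing near the other far corner of the deck; origin at the centre of its underside. Leave alone.
- bucket: Loose white plastic bucket with brushes in it, 170 mm across the rim, 160 mm high (handles to 230 mm), on the bench to the right of the unit; origin at the centre of its underside. Leave alone.
Mind the look-alikes: they are no part of the job. What is meant by the tin is not purple, and is the larger of those in its own colour.

How it is judged (in metres and radians):
On the way, in this order (a step that is already met when the one before it is completed fails the run):
1. the tin stands on the unit's deck, clear of all four keys (horizontal distance between tin and key_white_top above 0.058 m and horizontal distance between tin and key_blue_top above 0.058 m and horizontal distance between tin and key_green_top above 0.058 m and horizontal distance between tin and key_red_top above 0.058 m and z of tin in the frame of unit between 0.155 and 0.168 m and angle between tin's own z axis and vertical below 0.1 rad), for 0.2 s.
2. the white key is pressed down alone (value of joint key_white above 0.0045 m and value of joint each of key_blue, key_green, key_red below 0.002 m), for 0.1 s.
3. then the blue key is pressed down alone (value of joint key_blue above 0.0045 m and value of joint each of key_white, key_green, key_red below 0.002 m), for 0.1 s.
4. then the green key is held down alone for 1.5 s (value of joint key_green above 0.0045 m and value of joint each of key_white, key_blue, key_red below 0.002 m), for 1.5 s.
At the end, for the whole second after the job is handed in: The tin stands still and upright (within 0.1 rad) on the unit's deck, its centre more than 58 mm horizontally from each key's centre, and all four keys are back up (travel under 1.5 mm) (all of step 1 and value of joint each of key_white, key_blue, key_green, key_red below 0.0015 m and linear speed of tin below 0.02 m/s); the robot touches nothing.
It fails at once if the red stop key is pressed (beyond 2.5 mm) (value of joint key_red above 0.0025 m).
It fails at once if two keys are down at once (beyond 2.5 mm) (value of joint each of key_white, key_blue above 0.0025 m or value of joint each of key_white, key_green above 0.0025 m or value of joint each of key_blue, key_green above 0.0025 m).
It fails at once if a bottle or the bucket is moved more than 20 mm or knocked over (distance of any of amber_bottle, blue_bottle, bucket from where it was at the start of the episode above 0.02 m or angle between any of amber_bottle, blue_bottle, bucket's own z axis and vertical above 0.4 rad).
It also fails if it takes over 45 s, if anything falls off the work surface, if the arm or the gripper's body presses on something with over 40 N, if the wrist force passes 120 N, or if a joint passes its speed limit or range.

## Robot

A 6-joint arm with a two-finger parallel gripper is mounted at the origin on the work surface. World frame = base frame: x ahead of the robot, y to its left, z up, the work surface at z = 0. Lengths are in mm, angles in rad, forces in N, time in s.
With the tool pointing down it reaches from about 425 to 950 mm from the base axis. Payload 3.5 kg.
Tool frame: the origin (TCP) lies at the very end of the fingers, on their centre line; the grasp point (between the pads) lies robot.grip_point_offset behind it (robot.grip_point_offset is the distance from the TCP to the grasp point, in mm); z points along the fingers, y is the line along which they close (so a half turn about z gives the same grasp; the last joint's range is limited). The gripper opens to 85 mm and grips with 20 to 120 N. Pads are 22 mm wide; open, the fingers measure 114 mm over their backs; the gripper's body (76 mm by 85 mm) begins 54 mm behind the grasp point. The pads swing forward as they close: fully open they stand 13 mm farther back than shut.
Start: joints at [-1.423, 0.286, 1.577, -0, 1.279, -0.15], TCP at [198.081, -645.267, 231.325] pointing down, gripper open.
Joint ranges: [-2.77, 2.77], [-0.9, 2.22], [0.21, 2.48], [-1.53, 4.67], [0.24, 2.81], [-2.84, 2.84]. Speed limits (rad/s): [2.79, 2.79, 3.14, 3.14, 3.14, 3.14].

## Interface

Orientations are given as a 3x3 rotation matrix whose columns are the frame's x, y, z axes.
In Python, from workcell import robot gives the robot as it stands. Calls block until the motion is done:
- robot.reach(position, orientation): joint-space move of the TCP to a pose.
- robot.move_linear(position, rot=None, velocity=150, threshold=None): straight line of the TCP; rot=None keeps the orientation; velocity is the mean speed in mm/s. With threshold (N) it stops when the force on the tool has changed by that much, and returns True; else False.
- robot.set_joints(angles): joint-space move.
- robot.gripper_to(opening, grasp_force=None): opening from 0.0 (shut) to 1.0 (fully open); grasp_force is the grip in N (None keeps the last); returns when the fingers have stopped.
- robot.hold(seconds).
- robot.ik(position, orientation): joint angles nearest the present ones, or None.
- robot.get_state(): the state.
- robot.read_camera(name): name is "side" or "top" or "wrist"; returns (picture, depth): 420x560x3 uint8, red, green, blue; 420x560 float32, mm along the optical axis (not along the pixel's ray), 0 where there is no reading.
- robot.get_calibration(name): a dict with "fov_y" (degrees; the focal length in pixels is half the picture's height over the tangent of half this angle, whatever the lens; pixels are square), "cx", "cy" (the principal point, pixels), "world_from_camera" (4x4, takes a point from camera to world coordinates); the wrist camera has in their place "mount" (4x4, takes a point from camera to tool coordinates, whose origin is the TCP and whose axes are the flange's). Camera axes: x right, y up, looking along -z (the intrinsics and any distortion apply to the point x, -y, -z); pixel columns grow to the right and rows downward; lengths in mm; the calibration is good to about 2 mm. A picture is of the moment at which its call begins: read the wrist's pose just before it. get_calibration takes no time and is no camera call.
A pose or a line that the arm cannot do raises robot.MotionError and nothing moves.
- robot.close_job(): hands the job in; it is judged then, once.
The state is a dict: "time_s": time; "q": joint angles; "joint_velocities": joint speeds; "effort": joint torques, N m; "eef_pos": TCP position; "ee_rot": TCP orientation; "contact_force": force on the tool from outside, world axes, zero at the start; "torque": the same for the moment, N m; "width": opening from 0.0 (shut) to 1.0 (fully open); "gripper_force": force on a finger pad.
Only numpy, scipy, OpenCV 4.12 (cv2) and the standard library are available. Lean on these libraries where they do the work, as an engineer would, in place of code of your own. Each camera call takes 0.05 s, during which the arm holds its last target. There are 200 camera calls.

## Working session

There is one attempt and no reset: what is moved stays moved. The work goes in short steps, each a Python script; the robot and the scene stay as the last script left them, time stands still between calls to the robot, and variables do not carry over. Pictures are saved under pics/ and viewed, at most 10 in all, crops included, and the job is handed in when it is done.

```bash
mkdir -p pics; ls
python3 - <<'E'
from workcell import robot
import cv2,numpy as np
ims=[]
for n in("top","side"):
    p,d=robot.read_camera(n);np.savez(f"{n}0.npz",p=p,d=d);c=robot.get_calibration(n);print(n,{k:np.round(v,3).tolist() if not isinstance(v,str) else v for k,v in c.items()})
    print((d>0).mean(),np.percentile(d[d>0],[1,50,99]) if (d>0).any() else 0)
    cv2.imwrite(f"pics/{n}0.png",p[...,::-1])
print(robot.get_calibration("wrist"),robot.grip_point_offset,robot.get_state())
E
```

```text
pics
top {'fov_y': 44.86, 'cx': 281.348, 'cy': 203.576, 'world_from_camera': [[-0.001, 0.992, -0.123, 481.662], [-1.0, 0.001, 0.015, -143.843], [0.015, 0.123, 0.992, 1292.346], [0.0, 0.0, 0.0, 1.0]]}
0.9961139455782313 [1007.15920105 1286.70043945 2143.45910645]
side {'fov_y': 53.09, 'cx': 279.846, 'cy': 212.413, 'world_from_camera': [[-0.97, 0.157, -0.185, 423.983], [-0.242, -0.634, 0.735, 574.768], [-0.002, 0.757, 0.653, 758.547], [0.0, 0.0, 0.0, 1.0]]}
0.9960416666666667 [ 533.70949463 1132.7890625  2860.26025391]
{'fov_y': 67.97836429001586, 'cx': 277.90426939567976, 'cy': 207.25149917756494, 'mount': array([[-5.11909818e-04,  9.49641719e-01,  3.13337428e-01,
         7.96348590e+01],
       [ 9.99999832e-01,  4.01201471e-04,  4.17799044e-04,
         1.13573016e+00],
       [ 2.71047966e-04,  3.13337589e-01, -9.49641765e-01,
        -1.42518889e+02],
       [ 0.00000000e+00,  0.00000000e+00,  0.00000000e+00,
         1.00000000e+00]])} 18.700000000000003 {'time_s': 0.1, 'q': array([-1.42301690e+00,  2.87127102e-01,  1.57801410e+00,  1.69911592e-05,
        1.27861433e+00, -1.49997272e-01]), 'joint_velocities': array([ 0.00126441, -0.00131769, -0.00323543,  0.00102547, -0.00075847,
        0.0013668 ]), 'effort': array([ 1.03395763e-03, -4.07294583e+01, -2.93699384e+01, -1.37901789e-04,
        3.41254192e-03,  3.45217806e-06]), 'eef_pos': array([ 197.9881546 , -644.69404651,  230.06108439]), 'ee_rot': array([[ 9.55992651e-01,  2.93390458e-01, -3.02372152e-04],
       [ 2.93390417e-01, -9.55990312e-01,  2.14169329e-03],
       [ 3.39287528e-04, -2.13615614e-03, -9.99997661e-01]]), 'contact_force': array([ 0.31337729,  0.17899013, -0.02966066]), 'torque': array([-0.01565365, -0.00105167,  0.03320291]), 'gripper_force': 0.0, 'width': 1.0025849316538653}
```

View pics/top0.png

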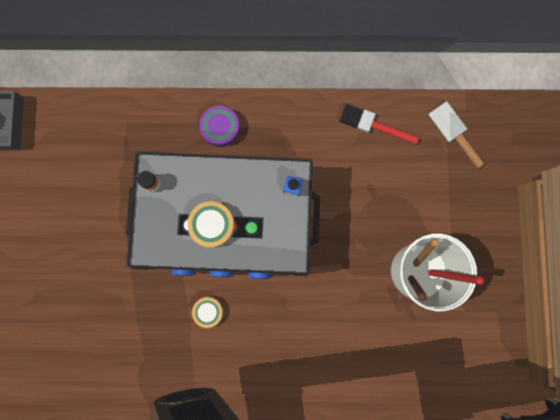

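View pics/side0.png

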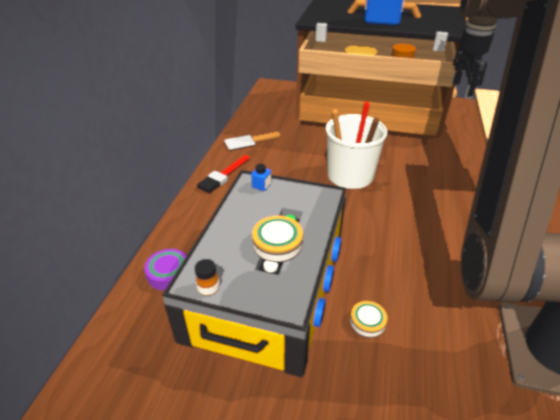

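The top view has three tin candidates: purple at (219,125), small brass at (207,312) on the bench, and larger brass at (210,224) on the deck. The one meant is the larger brass one at (210,224), because it isn't purple and it's the bigger of the two brass tins. White shows at (187,225) and green at (252,228). Blue and red are hidden under the tin.

```bash
cat > h.py <<'E'
import numpy as np,cv2
from workcell import robot
def K(c,h=420):
    f=h/2/np.tan(np.radians(c["fov_y"])/2);return np.array([[f,0,c["cx"]],[0,f,c["cy"]],[0,0,1]])
def dist(c):
    for k in c:
        if "dist" in k: return np.array(c[k],float).ravel()
    return np.zeros(5)
def wfc(name,st=None):
    c=robot.get_calibration(name)
    if name!="wrist": return c,np.array(c["world_from_camera"])
    T=np.eye(4);T[:3,:3]=st["ee_rot"];T[:3,3]=st["eef_pos"];return c,T@np.array(c["mount"])
def plane(name,px,z,st=None):
    "pixels -> world points on the plane at height z"
    c,T=wfc(name,st);u=cv2.undistortPoints(np.float64(px).reshape(-1,1,2),K(c),dist(c))[:,0]
    r=np.c_[u[:,0],-u[:,1],-np.ones(len(u))]@T[:3,:3].T
    return T[:3,3]+r*((z-T[2,3])/r[:,2])[:,None]
def cloud(name,d,st=None):
    c,T=wfc(name,st);v,u=np.mgrid[:420,:560];p=cv2.undistortPoints(np.float64(np.dstack([u,v])).reshape(-1,1,2),K(c),dist(c)).reshape(420,560,2)
    P=np.dstack([p[...,0]*d,-p[...,1]*d,-d]);return P@T[:3,:3].T+T[:3,3]
E
python3 - <<'E'
from h import *
a=np.load("top0.npz");p,d=a["p"],a["d"]
print(robot.get_calibration("top").keys())
P=cloud("top",d);hsv=cv2.cvtColor(p,cv2.COLOR_RGB2HSV)
box=np.zeros((420,560),bool);box[140:290,115:325]=1
m=(box&(P[...,2]>140)&(P[...,2]<180)).astype(np.uint8)
n,l,s,_=cv2.connectedComponentsWithStats(m);m=(l==1+s[1:,4].argmax()).astype(np.uint8)
print("deck z",np.median(P[...,2][(m>0)]))
top=box&(P[...,2]>150)&(P[...,2]<225)
cs,_=cv2.findContours(top.astype(np.uint8),cv2.RETR_EXTERNAL,cv2.CHAIN_APPROX_NONE);c=max(cs,key=cv2.contourArea)
w=plane("top",c[:,0],166)
r=cv2.minAreaRect(w[:,:2].astype(np.float32));print("unit rect",r)
for nm,mm,z in(("tin",box&(P[...,2]>185)&(P[...,2]<203),194),):
    n,l,s,cc=cv2.connectedComponentsWithStats(mm.astype(np.uint8));i=1+s[1:,4].argmax()
    c=max(cv2.findContours((l==i).astype(np.uint8),0,1)[0],key=cv2.contourArea)
    w=plane("top",c[:,0],z);print(nm,s[i],cv2.minEnclosingCircle(w[:,:2].astype(np.float32)),np.median(P[...,2][l==i]))
H,S,V=cv2.split(hsv)
g=box&(H>45)&(H<85)&(S>120)&(np.arange(560)>240);v,u=np.nonzero(g);print("green",u.mean(),v.mean(),plane("top",[[u.mean(),v.mean()]],157))
cv2.imwrite("pics/crop.png",cv2.resize(p[140:330,120:330,::-1],None,fx=3,fy=3,interpolation=2)[:600])
E
```

```text
dict_keys(['fov_y', 'cx', 'cy', 'world_from_camera'])
deck z 160.54211425489984
unit rect ((602.2976684570312, -25.417205810546875), (400.0384216308594, 260.07763671875), 87.6010971069336)
tin [ 188  201   46   46 1668] ((573.7835693359375, -6.530212879180908), 49.959129333496094) 194.83343701882904
green 251.0 227.0 [[569.36608477 -92.75087427 157.        ]]
```

View pics/crop.png

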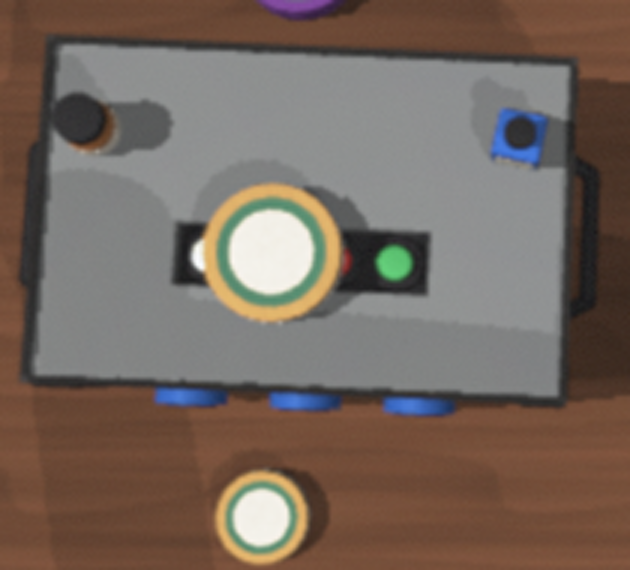

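The crop confirms it: the tin is the large brass one on the deck. White is at +69 and green at -69. Red shows at the tin's right edge (-23), so blue is at +23. Next I'll push the tin 89 mm in +x with a two-finger cradle, lifting high first to clear the bucket.

```bash
cat >> h.py <<'E'
UC=np.array([602.3,-25.4]);YAW=np.radians(-2.4);c_,s_=np.cos(YAW),np.sin(YAW)
R=np.array([[c_,s_,0],[s_,-c_,0],[0,0,-1.]])
def W(x,y,z):  # unit frame -> world
    return np.r_[UC+np.array([[c_,-s_],[s_,c_]])@[x,y],z]
def U(p): return np.array([[c_,s_],[-s_,c_]])@(np.asarray(p)[:2]-UC)
E
python3 - <<'E'
from h import *
st=robot.get_state();p=st["eef_pos"].copy()
tx,ty=U([573.8,-6.5]);print(tx,ty)
robot.move_linear([p[0],p[1],420],velocity=250)
robot.reach(W(tx-78,ty,400),R)
robot.gripper_to(0.6)
robot.move_linear(W(tx-78,ty,230),R,velocity=200)
robot.move_linear(W(tx-78,ty,172),velocity=80)
s=robot.get_state();print(s["time_s"],s["eef_pos"],s["contact_force"],s["width"])
print(robot.move_linear(W(6,ty,172),velocity=50))
s=robot.get_state();print(s["time_s"],U(s["eef_pos"]),s["contact_force"])
robot.move_linear(W(-20,ty,172),velocity=100)
robot.move_linear(W(-60,0,330),velocity=200)
robot.hold(.3)
s=robot.get_state();p,d=robot.read_camera("wrist");np.savez("w.npz",p=p,d=d,pos=s["eef_pos"],rot=s["ee_rot"])
cv2.imwrite("pics/w1.png",p[...,::-1]);print(s["time_s"],s["eef_pos"])
E
```

```text
-29.266450513299336 17.68996535758623
5.825 [496.23487449  -3.33858628 172.36792882] [0.2608959  0.17639533 0.05735108] 0.6016162959238036
False
8.2417 [ 5.93281529 17.69112448] [-1.20958314 -0.05342666 -0.44964589]
9.9167 [542.18965448 -22.74891107 328.89474992]
```

View pics/w1.png

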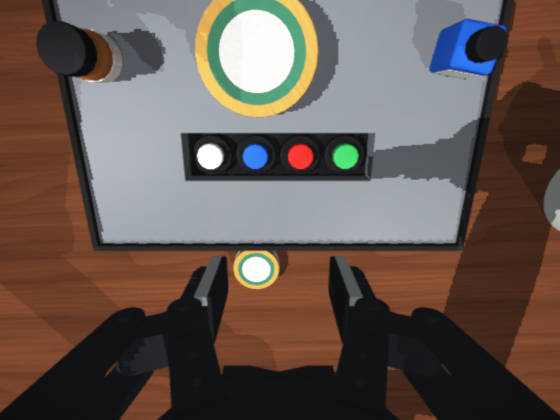

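The wrist view shows the tin clear of the well at (257,50). The keys run left to right as white (209,157), blue (255,157), red (300,157) and green (346,156). I'll compute the key and tin positions from this picture and then press.

```bash
cat > press.py <<'E'
from h import *
a=np.load("w.npz");p=a["p"];st=dict(eef_pos=a["pos"],ee_rot=a["rot"])
g=[]
for x,y in((209,157),(255,157),(300,157),(346,156)):
    roi=cv2.cvtColor(p,cv2.COLOR_RGB2HSV)[y-18:y+18,x-18:x+18,2]>120
    v,u=np.nonzero(roi);g.append([u.mean()+x-18,v.mean()+y-18])
k=plane("wrist",g,157,st);ku=np.array([U(q) for q in k]);print(np.round(g,1).tolist(),np.round(ku,1).tolist())
c=plane("wrist",[[257,50]],194,st);print("tin",U(c[0]))
ku=(ku+np.array([[-30,69],[-30,23],[-30,-23],[-30,-69]]))/2
E
cat press.py > run.py
cat >> run.py <<'E'
robot.gripper_to(0.0)
for i,t in((0,.4),):
    x,y=ku[i]
    robot.reach(W(x,y,190),R);robot.hold(.2)
    f0=robot.get_state()["contact_force"][2]
    hit=robot.move_linear(W(x,y,148),velocity=20,threshold=9)
    robot.hold(t);s=robot.get_state();print(hit,s["eef_pos"],s["contact_force"]-[0,0,f0],s["time_s"])
    robot.move_linear(W(x,y,185),velocity=60);robot.hold(.2)
E
python3 run.py
```

```text
[[209.6, 156.1], [254.7, 156.2], [300.0, 156.1], [345.2, 156.2]] [[-29.9, 67.8], [-29.9, 22.4], [-29.9, -23.3], [-30.0, -68.9]]
tin [61.18314641 15.69280947]
True [575.25487024  44.21298831 151.06369265] [-0.30394558 -0.60469583  4.78992744] 13.575
```

White is down: z is 151.1 at 4.8 N, which is about 5.6 mm of travel. Blue and green come next, pressed slightly firmer.

```bash
cat press.py > run2.py
cat >> run2.py <<'E'
for i,t in((1,.5),(3,2.1)):
    x,y=ku[i]
    robot.move_linear(W(x,y,185),velocity=80);robot.hold(.2)
    f0=robot.get_state()["contact_force"][2]
    hit=robot.move_linear(W(x,y,149.5),velocity=20,threshold=15)
    for j in range(2):
        robot.hold(t/2);s=robot.get_state();print(i,hit,s["eef_pos"],s["contact_force"][2]-f0,s["time_s"])
    robot.move_linear(W(x,y,185),velocity=60);robot.hold(.2)
robot.move_linear(W(-60,0,330),velocity=200);robot.hold(.3)
s=robot.get_state();p,d=robot.read_camera("wrist");cv2.imwrite("pics/w2.png",p[...,::-1]);print(s["time_s"])
E
python3 run2.py
```

```text
[[209.6, 156.1], [254.7, 156.2], [300.0, 156.1], [345.2, 156.2]] [[-29.9, 67.8], [-29.9, 22.4], [-29.9, -23.3], [-30.0, -68.9]]
tin [61.18317059 15.69315673]
1 False [573.31870034  -1.49338791 151.00375265] 7.551768676834932 17.6
1 False [573.32750177  -1.48094313 151.01128685] 7.453022548145824 17.85
3 False [569.45807071 -93.03197605 151.02828289] 7.708482625676486 23.2583
3 False [569.48966496 -93.0426235  151.05209211] 7.180890324959929 24.3083
26.5167
```

View pics/w2.png

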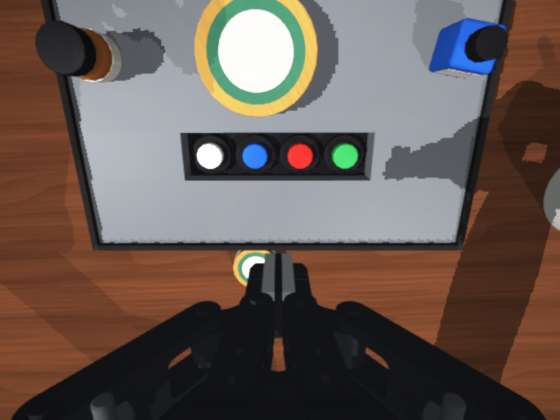

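The picture shows all four keys up at row 156, the tin unmoved at (257,50), and the bottles and gripper clear. Each of the three presses bottomed out at z of about 151.0, so I'm handing in.

```bash
python3 -c "
from workcell import robot
print(robot.close_job())"
```

```text
the job is handed in; nothing more can be done
None
```

The job is handed in, with no verdict returned: the tin stands clear on the deck, white, blue and green (held about 2 s) were each pressed to the bottom in order, and red and the bottles were left alone; the bucket wasn't re-checked after the moves.

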